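Clamp a re-glued travel router in a trigger clamp

ROBOT

A 7-joint arm with a two-finger parallel gripper is mounted at the origin on the work surface. World frame = base frame: x ahead of the robot, y to its left, z up, the work surface at z = 0. Lengths are in m, angles in rad, forces in N, time in s.
With the tool pointing down it reaches from about 0.4 to 0.875 m from the base axis. Payload 19.3 kg.
Tool frame: the origin (TCP) lies at the very end of the fingers, on their centre line; the grasp point (between the pads) lies bot.grasp_offset behind it (bot.grasp_offset is the distance from the TCP to the grasp point, in m); z points along the fingers, y is the direction in which the jaws open and shut (so a half turn about z gives the same grasp; the last joint's range is limited). The gripper opens to 85 mm and grips with 20 to 120 N. Pads are 22 mm wide; open, the fingers measure 114 mm over their backs; the gripper's body (76 mm by 85 mm) begins 54 mm behind the grasp point. The pads swing forward as they close: fully open they stand 13 mm farther back than shut.
Start: joints at [-1.247, 0.521, -0.036, 1.599, 0.021, 1.021, -0.113], TCP at [0.24, 0.577, 0.2] pointing down, gripper open.
Joint ranges: [-2.91, 2.91], [-0.3, 2.13], [-1.5, 1.42], [0.17, 2.43], [-1.26, 4.41], [0.16, 1.93], [-2.52, 2.52]. Speed limits (rad/s): [1.89, 1.89, 2.39, 2.39, 3.01, 3.01, 3.01].

INTERFACE

Orientations are given as [roll, pitch, yaw] about the fixed x, y, z axes, in that order (R = Rz(yaw) Ry(pitch) Rx(roll)).
In Python, from workcell import bot gives the robot as it stands. The module is installed in compiled form; this text tells all that it offers.
- The arm moves only by the shell command python3 -m handwheel 'ROWS' [OPENING] [FORCE]. ROWS is JSON, a list of rows, each a list of 6 numbers: the shift along the tool's x, y, z as a fraction of full scale, then the turn, a rotation vector about the tool's x, y, z as a fraction of full scale. In form: [[x, y, z, rx, ry, rz], ...]. A call has 1 to 8 rows; each row shifts and turns the commanded pose from where the row before left it, along the tool's axes as they then stand; what a row does not reach is not made up. Full scale, the value 1, is 0.025 m for a shift and 360 degrees for a turn. A row lasts 1/8 s, in which the tool goes at most 62.5 mm and 10.7 degrees, less where a joint would pass 70% of its speed; a pose out of reach is approached as far as the arm can. A call with a number of a shift or a turn outside -1 to 1 is refused whole. A call with a gripper value outside its range is refused whole. OPENING is the closure, from -1 (fully open) to 1 (shut), set as the call begins (- or left out, the last holds). The fingers move at their own pace and stop on an object; FORCE is the grip in N (left out, the last holds). Time passes only in rows, so rows that do not move let the fingers close. It gives the time, the measured TCP pose, the force and the opening at its end, in the units of the state.
- bot.observe(): the state, without advancing time (a new reading comes with each control period).
- bot.grab_frame(name): name is "side" or "top"; returns a dict with "pixels" (420x560x3 uint8, blue, green, red), "vertical_fov" (degrees; the focal length in pixels is half the picture's height over the tangent of half this angle, whatever the lens; pixels are square), "cx", "cy" (the principal point, pixels), "R" (3x3) and "t" (3): a world point X has camera coordinates R X + t. Camera axes: x right, y down, z forward; pixel columns grow to the right and rows downward; lengths in m; the calibration is good to about 2 mm. A picture is of the moment at which its call begins. There is no depth.
- bot.job_done(): hands the job in, once; it reports no verdict.
Trained networks look in a picture, given as the dict that the camera call returned (one of the last four; its "shot" number tells which), for a name from the list of things; names that differ only in an ending like _2 or _b are one class to them, and where a whole thing is asked for, a point or a joint stands for the part that bears it (a point fixed in the world has none). Each returns a list of dicts, best first, with "score" (0 to 1); they miss things now and then, are a little off and sometimes report something else, mostly with a low value. They report only what shows in the picture. A call takes as long as a camera call. They do not tell look-alikes from the thing itself.
- bot.trace(picture, thing): "region" (420x560 bool, what is visible of it) and "point" ([column, row] in pixels, amid what is visible of it).
The state is a dict: "clock": time; "qpos": joint angles; "qd": joint speeds; "joint_efforts": joint torques, N m; "position": TCP position; "tool_rot": TCP orientation; "force": force on the tool from outside, world axes, zero at the start; "moment": the same for the moment, N m; "grip_width": finger opening in m.
Only numpy, scipy, OpenCV 4.12 (cv2) and the standard library are available. Lean on these libraries where they do the work, as an engineer would, in place of code of your own. Each camera call takes 0.05 s, during which the arm holds its last target.

TASK

The side seam of the small white travel router has just been glued: keeping the router down on the grey board, slide it along the wooden fence until its blue mark stands right in front of the clamp's rubber pad, and let go of it. Then pump the clamp's red trigger (squeeze the red and black grips together and let them come back, without touching the jaw itself) until the pad meets the router and presses it against the fence, and finish while still holding the trigger squeezed, with about half of the pad's 12 mm yellow sleeve sunk into the orange jaw head. Never let the sleeve sink all the way in, which would crush the shell, and leave the other things on the desk where they are.

Things in the scene. Friction and masses are not known exactly. Their poses are not given: they have to be found in the camera images.
- clamp: Gluing jig, fixed. Origin on the desk under the clamp axis (the line x = 0 of this frame); the jaw advances along its +y; z up. Grey board 260 (x) by 335 (y) mm, y = -175 to +160, top at z = 12 mm. Orange housing 34 mm wide (56 mm over its feet), y = -115 to -20 mm, up to z = 53 mm, below two upright grips; a saw-toothed steel rod runs through it along y at z = 28 mm.
- fence_mid (a point): Middle of the top inner edge of the fence, a dark wooden lip along the clamp's x: inner face at y = +140 mm of the clamp frame, 12 mm thick, 14 mm high above the board (top at z = 26 mm).
- counter_face (a point): Centre of the front (+y) face of the black counter grip, 90 mm above the desk. This upright grip is like the red trigger (26 by 14 mm, top at z = 110 mm, at rest y = -44 to -30 mm) and is geared to it: as the trigger moves to +y it moves as far to -y, so the hand can stay where it is.
- trigger: Upright red trigger grip behind the black one: 26 mm (x) by 14 mm (y), z = 50 to 110 mm. Its origin and axes coincide with the clamp's when released (grip then at y = -92 to -78 mm); its y in the clamp frame is its travel, 0 to 7 mm. Pinch both grips from above, closing along the clamp's y: 62 mm over their outer faces at rest, 48 mm fully squeezed.
- trigger_face (a point): Centre of the rear (-y) face of the red trigger, 90 mm above the desk. Spring return, 3 to 5 N. Closing the grips drives the jaw on by as much as they close, less up to 5 mm play; on release a pawl holds the jaw, which may slip back up to 5 mm (tooth pitch). A full pump gains about 10 mm. Spring and friction take 5 to 8 N of the squeeze, the rest presses the pad: 20 N cannot crush.
- jaw: The moving jaw: steel rod and orange head (30 mm wide in x, 18 mm in y, top at z = 45 mm with a blue line over the clamp axis). Its frame is parallel to the clamp's; its y in the clamp frame is its advance, which starts between 0 and 16 mm and can reach 62 mm. Not to be touched by the robot.
- pad_face (a point): Centre of the front (+y) face of the round black rubber pad (22 mm across), 28 mm above the desk. At the start it is 17 to 40 mm short of the router's side.
- pad (a joint): How far the pad and its yellow sleeve have sunk into the jaw head, m: 0 free (12 mm of yellow shows), 0.012 all the way in. Spring of 1600 N/m: 6 mm is about 10 N on the router.
- router: Small white travel router, loose, 120 (x) by 60 (y) by 34 mm high, 0.2 to 0.4 kg; origin at the centre of its underside, z up, x along the clamp's x; +y side within 5 mm of the fence, -y side to the pad. Two stub antennas 9 mm thick at x = +-53, y = +21 mm reach 74 mm above its underside. Can be gripped across y from above, fingertips above the fence; must be slid to the clamp's -x.
- router_mark (a point): The blue mark on the router's -y side, at x = +32 mm, y = -30 mm, z = 16 mm of the router (a blue stripe down the side and a blue dot 10 mm across on the top edge above it). It starts 42 to 82 mm on the +x side of the clamp axis.
- glue: Bystander: small glue bottle, 32 mm across, 85 mm tall, standing beyond the board; origin at its base.
- screwdriver: Bystander: blue screwdriver, 150 mm, lying beyond the board.
- dish: Bystander: small white ceramic dish, 52 mm across, 16 mm high, on the board's near corner by the clamp.
- antenna: Bystander: spare white antenna, 95 mm long, lying on the board beside the clamp, on its +x side.
- mug: Bystander: black mug, 80 mm across, 95 mm tall, on the desk at the robot's left.
- mouse: Bystander: round black computer mouse, 60 mm across, at the left.
- phone: Bystander: black phone, 75 by 155 by 8 mm, lying at the robot's right.
Things that resemble listed ones, but are neither listed nor needed, are in the scene too. What is shaped like the router but purple is not meant.

How it is judged:
On the way, in this order (a step that is already met when the one before it is completed fails the run):
1. the router's mark is in front of the pad (within 5 mm) and the router has been let go (x of router_mark in the frame of clamp between -0.005 and 0.005 m and contact force between the fingers and router below 0.3 N and linear speed of router below 0.01 m/s), for 0.2 s.
2. the trigger is squeezed (at least 5 of its 7 mm) (y of trigger in the frame of clamp above 0.005 m), for 0.05 s.
3. the trigger is let back (y of trigger in the frame of clamp below 0.0015 m), for 0.05 s.
At the end, for the whole second after the job is handed in: Trigger still squeezed (over 3 N, over 0.5 mm in); sleeve sunk 3 to 9 mm, pad pressing the router with over 4 N, router against the fence (within 1.7 mm); blue mark within 6 mm of the clamp axis; router flat, square to the fence within 0.06 rad, at rest, not held (x of router_mark in the frame of clamp between -0.006 and 0.006 m and value of joint pad between 0.003 and 0.009 m and y of trigger in the frame of clamp above 0.0005 m and contact force between the fingers and trigger above 3 N and contact force between jaw and router above 4 N and angle between the x axis of router and the x axis of clamp, either way round below 0.06 rad and y of router in the frame of clamp above 0.1083 m and z of router in the frame of clamp below 0.016 m and contact force between the fingers and router below 0.3 N and linear speed of router below 0.01 m/s); the arm keeps its last pose, push and grip.
It fails at once if the pad is forced all the way in (sleeve sunk more than 11.5 mm): the shell is crushed (value of joint pad above 0.0115 m).
It fails at once if the robot pushes the jaw itself (contact force between any of the fingers, the arm and jaw above 2 N).
It fails at once if the router is lifted off the board or tipped (z of router in the frame of clamp above 0.024 m or angle between router's own z axis and vertical above 0.2 rad).
It fails at once if a bystander is moved more than 25 mm (distance of any of glue, screwdriver, dish, antenna, mug, mouse, phone from where it was at the start of the episode above 0.025 m).
It also fails if it takes over 61 s, if anything falls off the work surface, if the arm or the gripper's body presses on something with over 40 N, if the wrist force passes 120 N, or if a joint passes its speed limit or range.

## Working session

There is one attempt and no reset: what is moved stays moved. The work goes in short steps, Python scripts to look and compute and a shell command to move; the robot and the scene stay as the last step left them, time stands still between calls to the robot, and variables do not carry over. Pictures are saved under pics/ and viewed, and the job is handed in when it is done.

```bash
mkdir -p pics; cat > h.py <<'E'
import numpy as np, cv2
from workcell import bot
def K(p):
    f=p["pixels"].shape[0]/2/np.tan(np.radians(p["vertical_fov"])/2)
    return f,p["cx"],p["cy"]
def proj(p,X):
    f,cx,cy=K(p); c=np.asarray(p["R"])@np.asarray(X,float)+np.asarray(p["t"])
    return np.array([cx+f*c[0]/c[2],cy+f*c[1]/c[2]])
def onz(p,uv,z):
    f,cx,cy=K(p);R=np.asarray(p["R"]);t=np.asarray(p["t"])
    d=R.T@np.array([(uv[0]-cx)/f,(uv[1]-cy)/f,1]); o=-R.T@t
    return o+d*(z-o[2])/d[2]
def save(p,n,crop=None,s=1):
    im=p["pixels"]
    if crop: x0,y0,x1,y1=crop; im=im[y0:y1,x0:x1]
    if s!=1: im=cv2.resize(im,None,fx=s,fy=s,interpolation=cv2.INTER_CUBIC)
    cv2.imwrite("pics/"+n+".png",im)
E
python3 - <<'E'
from h import *
s=bot.observe();print({k:np.round(v,3) for k,v in s.items()},bot.grasp_offset)
for n in("top","side"):
    p=bot.grab_frame(n);save(p,n+"0")
    print(n,p["vertical_fov"],p["cx"],p["cy"],np.round(-np.asarray(p["R"]).T@p["t"],3),np.round(p["R"],2).tolist())
    for th in["clamp","router","router_mark","fence_mid","trigger","counter_face","trigger_face","jaw","pad_face","dish","antenna","glue","mug"]:
        for r in bot.trace(p,th)[:2]: 
            print(th,round(r["score"],2),np.round(r["point"],1),int(np.sum(r["region"])))
E
```

```text
{'clock': np.float64(0.0), 'qpos': array([-1.247,  0.522, -0.036,  1.6  ,  0.021,  1.021, -0.113]), 'qd': array([ 0.002,  0.   ,  0.001, -0.   ,  0.   ,  0.002,  0.   ]), 'joint_efforts': array([ 1.0000e-03, -9.2711e+01,  1.9800e+00, -3.6994e+01,  1.8000e-02,
        8.0000e-03,  0.0000e+00]), 'position': array([0.24 , 0.577, 0.199]), 'tool_rot': array([-3.14 ,  0.   ,  2.748]), 'force': array([-0.527,  0.123,  0.555]), 'moment': array([-0.007,  0.008,  0.01 ]), 'grip_width': np.float64(0.085)} 0.0187
top 46.537530662643945 287.40309895472365 208.24398398263833 [ 0.366 -0.025  1.583] [[0.02, -1.0, -0.0], [-1.0, -0.02, -0.1], [0.1, 0.0, -1.0]]
clamp 0.68 [288.7 208.1] 7212
router 0.97 [203.5 236.8] 745
router 0.93 [253.5 196.8] 714
router_mark 0.98 [195.8 291. ] 798
router_mark 0.88 [252.1 198.3] 724
fence_mid 0.7 [292.4 207.2] 7051
counter_face 0.55 [296.7 204.5] 51
trigger_face 0.57 [313.9 204.9] 59
jaw 0.67 [284.9 206.3] 212
jaw 0.34 [291.8 205.6] 7292
dish 0.67 [307.5 232.4] 198
dish 0.42 [250.5 197.8] 729
antenna 0.65 [309.7 177.6] 119
glue 0.61 [271.9 151.6] 96
mug 0.75 [148.3 232.3] 790
side 53.819442669472174 274.7717881995784 216.67869578930492 [ 0.158 -0.66   0.731] [[0.88, -0.48, 0.01], [-0.3, -0.57, -0.76], [0.37, 0.66, -0.65]]
router 0.83 [264.9 207.2] 1133
router 0.69 [224.3 347.6] 2228
router_mark 0.91 [200.6 196.3] 1018
router_mark 0.84 [227.9 346.8] 2211
fence_mid 0.66 [284.6 253.9] 9376
trigger 0.72 [291. 244.] 287
trigger 0.19 [277.8 237.6] 368
counter_face 0.76 [286.4 231.7] 250
trigger_face 0.72 [292.4 242.2] 288
jaw 0.72 [276.6 232.8] 309
dish 0.6 [258.  266.2] 314
antenna 0.46 [325.6 247.8] 191
glue 0.87 [323.7 202.5] 318
mug 0.9 [177.7 159. ] 1019
mug 0.68 [292.4 242.7] 290
```

View pics/top0.png

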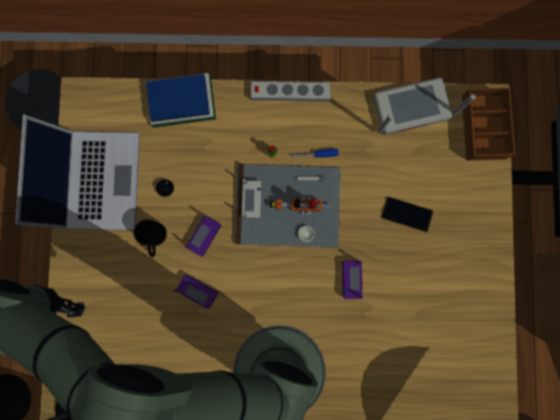

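View pics/side0.png

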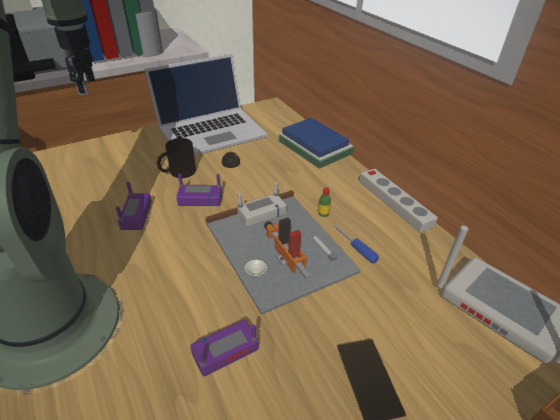

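```bash
python3 - <<'E'
from h import *
im=cv2.imread("pics/top0.png")[140:280,220:350]
cv2.imwrite("pics/top0c.png",cv2.resize(im,None,fx=4.2,fy=4.2,interpolation=cv2.INTER_CUBIC))
im=cv2.imread("pics/side0.png")[170:320,190:370]
cv2.imwrite("pics/side0c.png",cv2.resize(im,None,fx=4,fy=4,interpolation=cv2.INTER_CUBIC))
E
```

```text
(no output)
```

View pics/top0c.png

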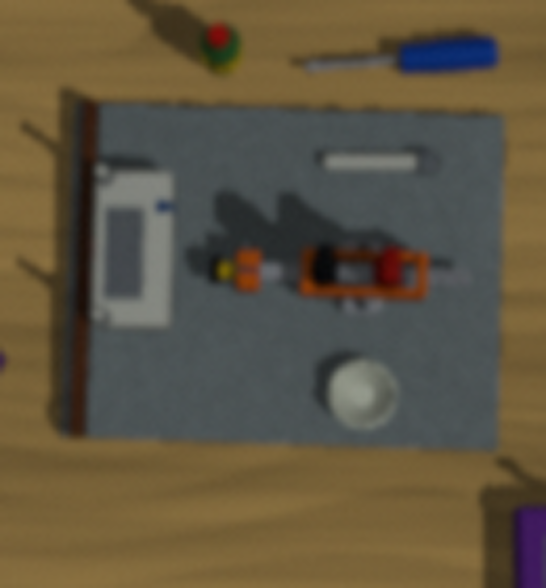

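View pics/side0c.png

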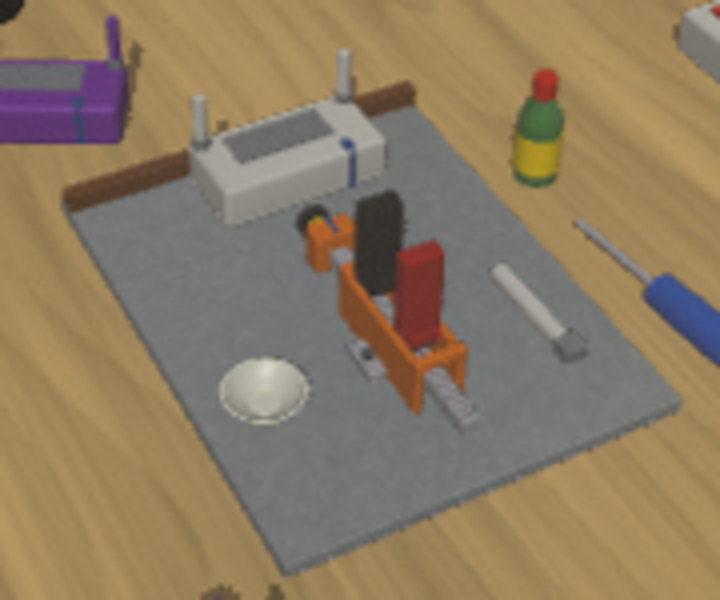

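The wanted router is the white one on the board, at top (253,197) and side (264,207). Lookalikes are the purple ones at top (203,237), (197,291) and (352,280), and the large white router at top (412,105). The close crop shows the white body, the blue mark at side (277,206) and the fence behind it. Next I fit the poses.

```bash
cat > fit.py <<'E'
from h import *
from scipy.optimize import least_squares
def c2w(q,X): 
    c,s=np.cos(q[2]),np.sin(q[2]); X=np.asarray(X)
    return np.array([q[0]+c*X[0]-s*X[1],q[1]+s*X[0]+c*X[1],X[2]])
def w2c(q,X):
    c,s=np.cos(q[2]),np.sin(q[2]); d=np.asarray(X)[:2]-q[:2]
    return np.array([c*d[0]+s*d[1],-s*d[0]+c*d[1]])
E
python3 - <<'E'
from fit import *
import pickle
T=bot.grab_frame("top");S=bot.grab_frame("side")
t=lambda u,v:(220+(u+.5)/4.2-.5,140+(v+.5)/4.2-.5)
s=lambda u,v:(190+(u+.5)/4-.5,170+(v+.5)/4-.5)
obs=[(T,(-.13,-.175,.012),t(498,450)),(T,(.13,-.175,.012),t(502,115)),(T,(-.13,.152,.026),t(77,436)),(T,(.13,.152,.026),t(90,100)),
(S,(.13,-.175,.012),s(679,402)),(S,(-.13,-.175,.012),s(290,573)),(S,(-.13,.14,.026),s(72,210)),(S,(.13,.14,.026),s(412,92))]
def res(q): return np.concatenate([proj(p,c2w(q,X))-uv for p,X,uv in obs])
for sel in(slice(0,8),slice(0,4),slice(4,8)):
    o=obs[sel]
    r=least_squares(lambda q:np.concatenate([proj(p,c2w(q,X))-uv for p,X,uv in o]),[.36,0,0]);print(np.round(r.x,4),np.round(r.fun.reshape(-1,2),1).tolist())
    q=r.x
    if sel==slice(0,8):Q=q
for q,p,uvs in((Q,T,[t(165,206)]),(Q,S,[s(347,144)])):
    print("mark",w2c(q,onz(p,uvs[0],.046)))
print("T counter/trigger tops",[w2c(Q,onz(T,t(*u),.11)) for u in((325,263),(391,266))])
print("S",[w2c(Q,onz(S,s(*u),.11)) for u in((380,198),(420,250))])
print("T jawline",w2c(Q,onz(T,t(249,269),.045)),"pad",w2c(Q,onz(T,t(212,270),.035)))
print("T router corners",[w2c(Q,onz(T,t(*u),.046)) for u in((173,172),(171,327),(97,325))])
print("S router corners",[w2c(Q,onz(S,s(*u),.046)) for u in((385,150),(230,190))],)
np.save("Q.npy",Q)
# overlay
for p,n in((T,"T"),(S,"S")):
    im=cv2.resize(p["pixels"],None,fx=4,fy=4,interpolation=cv2.INTER_CUBIC)
    def ln(a,b,c):
        a,b=[tuple(int(v) for v in (proj(p,c2w(Q,X))+.5)*4) for X in(a,b)];cv2.line(im,a,b,c,1)
    ln((0,-.175,.012),(0,.14,.012),(0,255,255));ln((0,.14,.026),(0,.152,.026),(0,255,255))
    ln((0,-.12,.045),(0,.14,.045),(255,255,0))
    ln((-.13,.14,.026),(.13,.14,.026),(0,255,0));ln((-.13,-.175,.012),(.13,-.175,.012),(0,255,0))
    for a in(-.092,-.078,-.044,-.03): ln((-.013,a,.11),(.013,a,.11),(0,255,0))
    for a in(-.013,.013): ln((a,-.092,.11),(a,-.03,.11),(0,255,0))
    im=im[560:1120,880:1400] if n=="T" else im[680:1280,760:1480]
    cv2.imwrite(f"pics/ov{n}.png",im)
E
```

```text
[ 0.5256 -0.0128 -0.0064] [[1.1, 0.3], [1.3, 0.0], [-1.0, 1.0], [-1.4, 0.4], [1.9, -0.1], [-0.4, 0.1], [-1.1, -1.6], [0.8, -0.2]]
[ 0.5271 -0.0129 -0.0107] [[0.9, 0.0], [1.4, -0.2], [-1.2, 0.3], [-1.2, -0.2]]
[ 0.5245 -0.0131 -0.0024] [[1.7, -0.2], [-0.4, 0.5], [-1.6, -1.3], [0.2, -0.1]]
mark [0.04789126 0.08613896]
mark [0.04732252 0.08879317]
T counter/trigger tops [array([ 0.00053067, -0.03479362]), array([-0.00050001, -0.08249948])]
S [array([ 0.00226918, -0.03208972]), array([ 0.00038585, -0.08061969])]
T jawline [0.00165418 0.02143016] pad [0.0012612  0.04971143]
T router corners [array([0.07398727, 0.08085809]), array([-0.04368685,  0.07888881]), array([-0.04352363,  0.13456093])]
S router corners [array([0.0664196 , 0.07185838]), array([-0.0406637 ,  0.08227278])]
```

View pics/ovT.png

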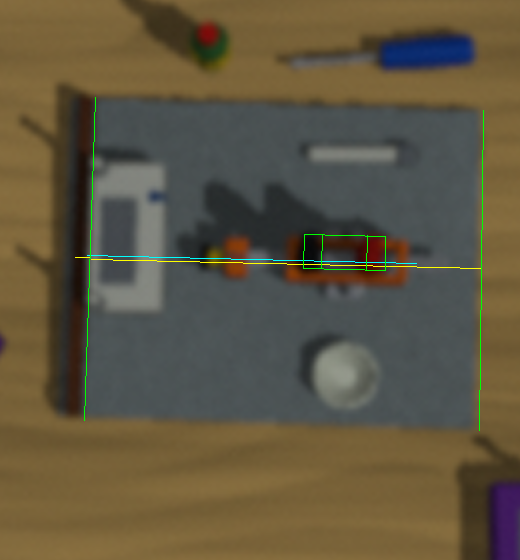

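View pics/ovS.png

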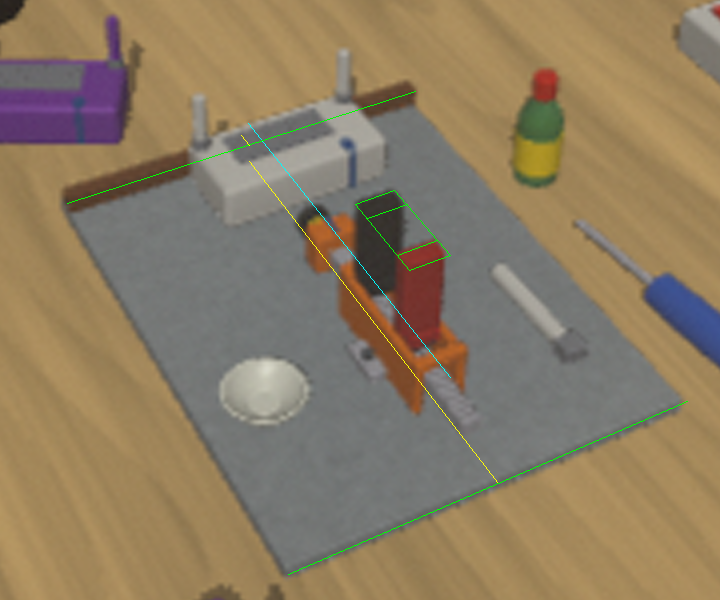

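```bash
python3 - <<'E'
from fit import *
T=bot.grab_frame("top");S=bot.grab_frame("side")
t=lambda u,v:(220+(u+.5)/4.2-.5,140+(v+.5)/4.2-.5)
s=lambda u,v:(190+(u+.5)/4-.5,170+(v+.5)/4-.5)
obs=[(T,(-.13,-.175,.012),t(498,450)),(T,(.13,-.175,.012),t(502,115)),(T,(-.13,.14,.012),t(88,437)),(T,(.13,.14,.012),t(100,103)),
(S,(.13,-.175,.012),s(682,402)),(S,(-.13,-.175,.012),s(290,574)),(S,(-.13,.14,.012),s(70,210)),(S,(.13,.14,.026),s(414,95)),
(T,(0,-.085,.11),t(391,264)),(S,(0,-.085,.11),s(423,252)),(S,(0,-.037,.11),s(381,201))]
for sel in(slice(0,11),[0,1,2,3,8],[4,5,6,7,9,10]):
    o=[obs[i] for i in(range(11)[sel] if isinstance(sel,slice) else sel)]
    r=least_squares(lambda q:np.concatenate([proj(p,c2w(q,X))-uv for p,X,uv in o]),[.36,0,0],loss="soft_l1");print(np.round(r.x,4),np.round(r.fun.reshape(-1,2),1).tolist())
    q=r.x
    for p,uv in((T,t(165,206)),(S,s(347,144))): print("  mark",w2c(q,onz(p,uv,.046)))
    print("  jawline",w2c(q,onz(T,t(249,269),.045)),"pad",w2c(q,onz(T,t(210,270),.039)), "pad S",w2c(q,onz(S,s(312,222),.028)))
    print("  routerT",[w2c(q,onz(T,t(*u),.046)) for u in((173,172),(171,327))],"S",[w2c(q,onz(S,s(*u),.046)) for u in((385,147),(230,187))])
    if isinstance(sel,slice): np.save("Q.npy",q)
Q=np.load("Q.npy")
for p,n,b in((T,"T",(235,160,300,250)),(S,"S",(225,175,305,240))):
    im=p["pixels"][b[1]:b[3],b[0]:b[2]];cv2.imwrite(f"pics/z{n}.png",cv2.resize(im,None,fx=6.5 if n=="T" else 9,fy=6.5 if n=="T" else 9,interpolation=cv2.INTER_CUBIC))
E
```

```text
[ 0.5266 -0.0108 -0.0098] [[0.3, 0.1], [0.8, -0.1], [-0.2, 0.5], [-0.1, 0.1], [0.9, -0.7], [-0.7, -1.0], [0.1, 1.7], [0.5, -1.4], [0.2, 0.1], [-0.1, 0.1], [-0.2, 0.2]]
  mark [0.04659239 0.08425318]
  mark [0.04601447 0.08690541]
  jawline [0.00057936 0.01938487] pad [-0.00036753  0.04901566] pad S [-0.00045158  0.04703074]
  routerT [array([0.07270651, 0.0790626 ]), array([-0.0449601 ,  0.07668638])] S [array([0.06668978, 0.07274997]), array([-0.04070119,  0.08273399])]
[ 0.5271 -0.0103 -0.0107] [[0.1, 0.0], [0.6, -0.2], [-0.4, 0.3], [-0.2, -0.1], [-0.0, -0.0]]
  mark [0.04606808 0.08377211]
  mark [0.04548773 0.08642381]
  jawline [0.00011448 0.01886168] pad [-0.00085955  0.04849159] pad S [-0.00094178  0.04650659]
  routerT [array([0.07218694, 0.07860544]), array([-0.04547745,  0.07612146])] S [array([0.06617599, 0.0722873 ]), array([-0.04122407,  0.08217297])]
[ 0.5261 -0.0116 -0.0082] [[1.0, -0.4], [-0.7, -0.6], [-0.1, 2.0], [0.3, -1.2], [-0.1, 0.4], [-0.2, 0.4]]
  mark [0.04729475 0.08497899]
  mark [0.04672103 0.08763213]
  jawline [0.00117924 0.0201835 ] pad [0.00027919 0.04981575] pad S [0.000192   0.04783096]
  routerT [array([0.07340063, 0.07974713]), array([-0.04426959,  0.07755693])] S [array([0.06737393, 0.07344402]), array([-0.04000112,  0.0835978 ])]
```

View pics/zT.png

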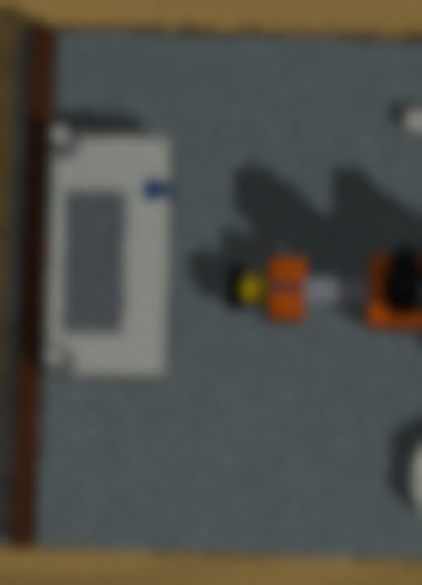

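View pics/zS.png

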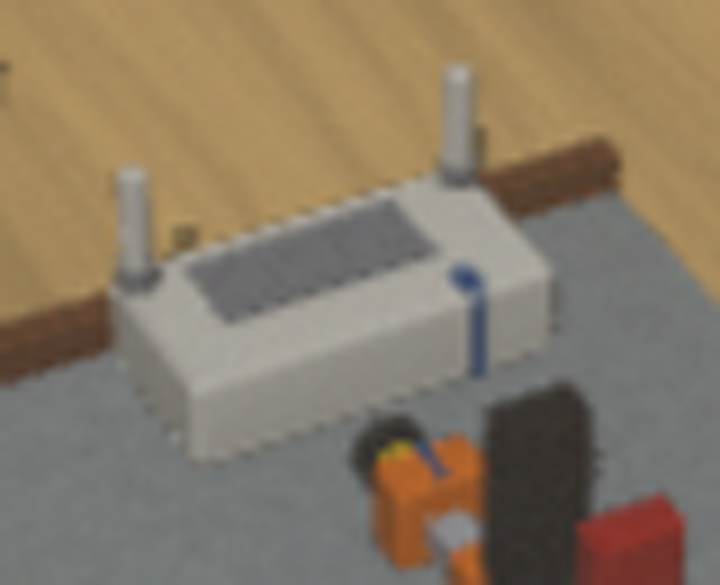

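```bash
python3 -m handwheel '[[0,0,0,0,0,-0.0204],[0,0,0,0,0,-0.0204],[0,0,0,0,0,-0.0204],[-0.6,-1,0,0,0,0],[-0.6,-1,0,0,0,0],[-0.6,-1,0,0,0,0],[-0.6,-1,0,0,0,0],[-0.6,-1,0,0,0,0]]' -0.74 30; python3 -m handwheel '[[-0.6,-1,0,0,0,0],[-0.6,-1,0,0,0,0],[-0.6,-1,0,0,0,0],[-0.6,-1,0,0,0,0],[-0.6,-1,0,0,0,0],[-0.6,-1,0,0,0,0],[-0.6,-1,0,0,0,0],[0,0,0,0,0,0]]'
```

```text
clock: 2.6
position: [0.3141, 0.4506, 0.2001]
tool_rot: [3.141, 0.0, 3.132]
force: [0.9, 0.8, -0.5]
grip_width: 0.0743
clock: 3.6
position: [0.4181, 0.2737, 0.2001]
tool_rot: [-3.141, 0.001, 3.129]
force: [0.3, 0.1, -0.6]
grip_width: 0.0742
```

```bash
python3 -m handwheel '[[-0.66,-0.98,0,0,0,0],[-0.66,-0.98,0,0,0,0],[-0.66,-0.98,0,0,0,0],[-0.66,-0.98,0,0,0,0],[-0.66,-0.98,0,0,0,0],[-0.66,-0.98,0,0,0,0],[-0.66,-0.98,0,0,0,0],[0,0,0,0,0,0]]'; python3 -m handwheel '[[0,-0.1,0.8,0,0,0],[0,0,0.8,0,0,0],[0,0,0.8,0,0,0],[0,0,0.8,0,0,0],[0,0,0,0,0,0]]'
python3 - <<'E'
from fit import *
Q=np.load("Q.npy");s=bot.observe();print(w2c(Q,s["position"]),s["position"],s["tool_rot"])
for n,b in(("top",(220,150,340,250)),("side",(180,120,330,250))):
    p=bot.grab_frame(n);save(p,n+"1",b,5); print(n,proj(p,s["position"]))
E
```

```text
clock: 4.6
position: [0.5316, 0.1018, 0.1999]
tool_rot: [-3.141, 0.0, 3.13]
force: [-0.7, -0.5, 0.8]
grip_width: 0.0742
clock: 5.22
position: [0.5298, 0.1015, 0.1191]
tool_rot: [-3.141, -0.002, 3.134]
force: [-0.1, 0.3, 0.0]
grip_width: 0.074
[0.00205868 0.11234235] [0.52979659 0.10151432 0.11907329] [-3.14140818e+00 -2.28326195e-03  3.13363967e+00]
top [247.65244298 199.76786379]
side [256.6082209  182.41545008]
```

View pics/side1.png

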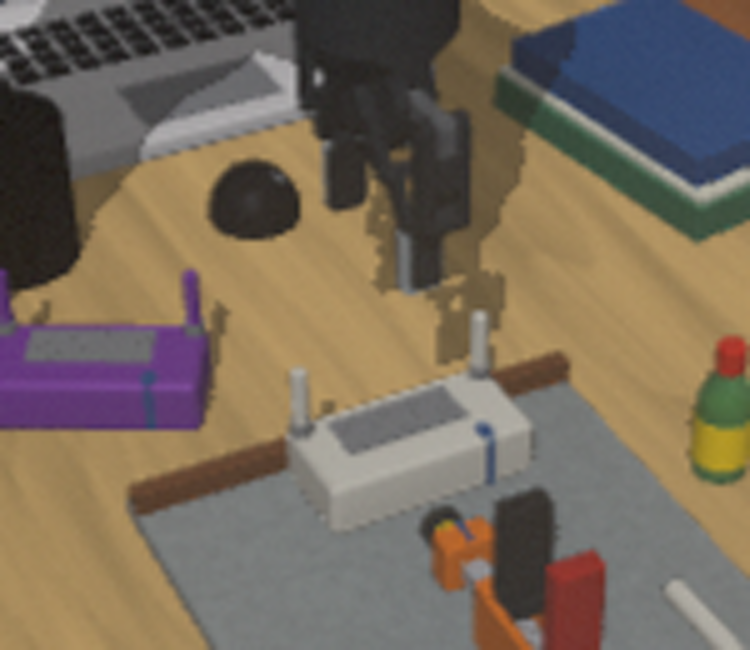

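View pics/top1.png

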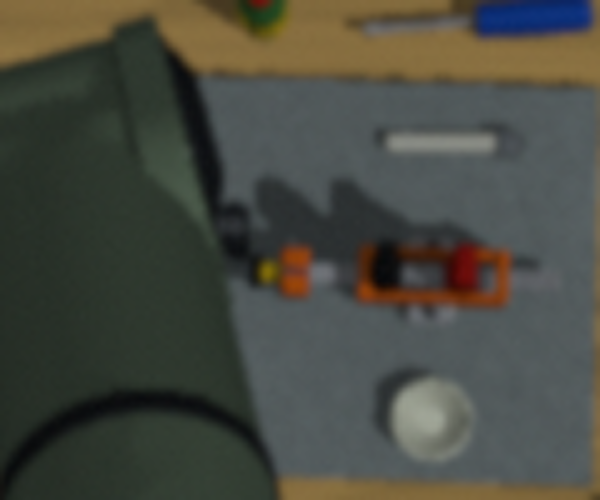

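```bash
python3 - <<'E'
from fit import *
p=bot.grab_frame("side");s=bot.observe()
for dy in(-.037,-.044,-.051,.044):
  for z in(.119,.125,.131): print(dy,z,(proj(p,[s["position"][0],s["position"][1]+dy,z])-[180,120])*5)
E
```

```text
-0.037 0.119 [419.75520366 351.02467417]
-0.037 0.125 [419.69334717 341.19791779]
-0.037 0.131 [419.63101199 331.29511497]
-0.044 0.119 [426.37141259 358.65029616]
-0.044 0.125 [426.33489043 348.80780215]
-0.044 0.131 [426.29808433 338.88878768]
-0.051 0.119 [433.04861955 366.34622245]
-0.051 0.125 [433.03790349 356.48811863]
-0.051 0.131 [433.02710372 346.55301694]
0.044 0.119 [347.37166748 267.59782183]
0.044 0.125 [347.04798663 257.96081898]
0.044 0.131 [346.72192758 248.25300951]
```

```bash
python3 - <<'E'
from fit import *
p=bot.grab_frame("side");s=bot.observe();P=s["position"];print(P)
im=cv2.resize(p["pixels"][60:220,180:330],None,fx=5,fy=5,interpolation=cv2.INTER_CUBIC)[200:800]
im=cv2.convertScaleAbs(im,alpha=1.8,beta=10)
for dy in(-.037,0,.037):
  for dz in(0,.02,.04,.06):
    u=(proj(p,P+[0,dy,dz])-[180,60]+.5)*5-[0,200];cv2.circle(im,tuple(int(a) for a in u),3,(0,0,255) if dz else (0,255,0),-1)
cv2.imwrite("pics/tip.png",im)
E
```

```text
[0.53124765 0.10098712 0.12088146]
```

View pics/tip.png

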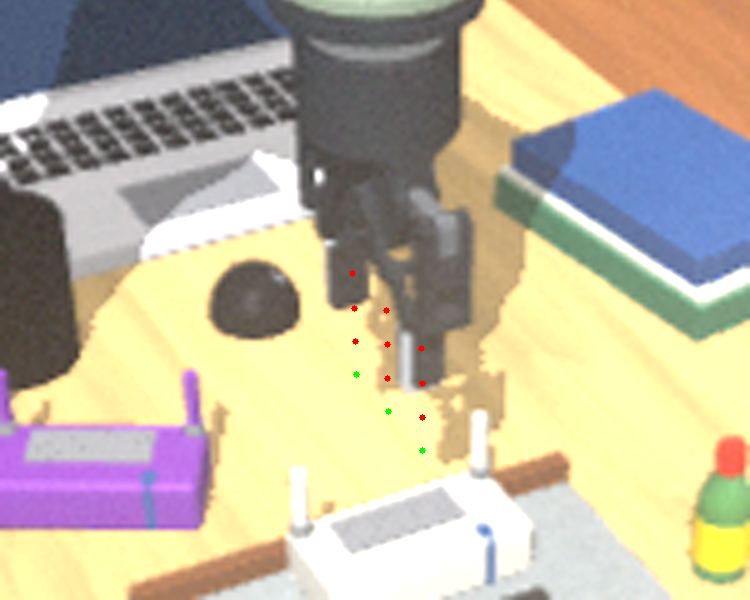

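```bash
python3 -m handwheel '[[-0.2,-0.15,0.5,0,0,0],[0,0,0.5,0,0,0],[0,0,0.5,0,0,0],[0,0,0.5,0,0,0],[0,0,0,0,0,0]]'
python3 - <<'E'
from fit import *
Q=np.load("Q.npy")
p=bot.grab_frame("side");s=bot.observe();P=s["position"];print(P,w2c(Q,P))
im=cv2.resize(p["pixels"][90:240,190:330],None,fx=5,fy=5,interpolation=cv2.INTER_CUBIC)
im=cv2.convertScaleAbs(im,alpha=1.5,beta=10)
for dy in(-.037,0,.037):
  for dz in(0,.02,.04,.06):
    u=(proj(p,P+[0,dy,dz])-[190,90]+.5)*5;cv2.circle(im,tuple(int(a) for a in u),3,(0,0,255) if dz else (0,255,0),-1)
cv2.imwrite("pics/tip2.png",im)
E
```

```text
clock: 6.05
position: [0.5352, 0.0965, 0.0689]
tool_rot: [-3.141, -0.002, 3.132]
force: [0.9, -0.3, -0.1]
grip_width: 0.0742
[0.53559733 0.09657493 0.06953697] [0.00790767 0.10746018]
```

View pics/tip2.png

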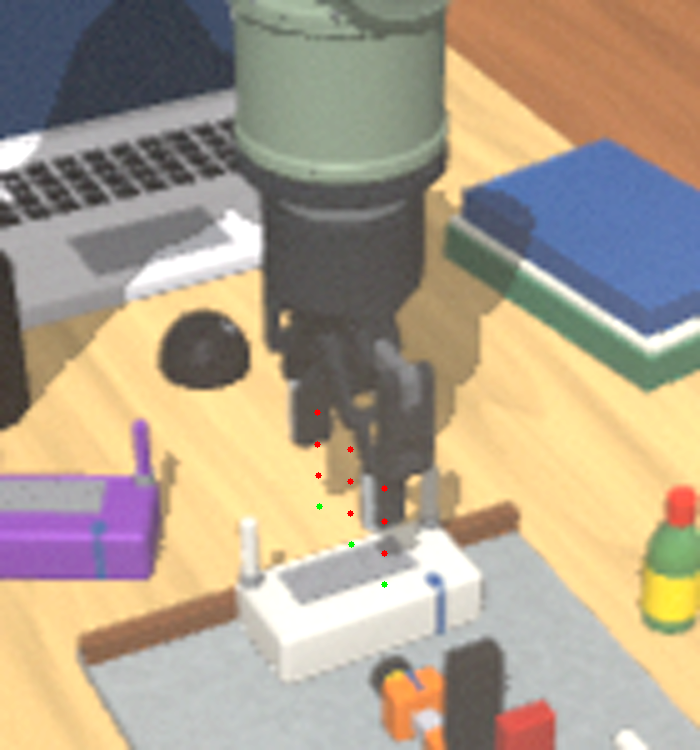

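```bash
python3 -m handwheel '[[0,0,0.5,0,0,0],[0,0,0.5,0,0,0],[0,0,0,0,0,0]]'
python3 - <<'E'
from fit import *
Q=np.load("Q.npy")
p=bot.grab_frame("side");s=bot.observe();P=s["position"];print(P,w2c(Q,P),s["force"])
im=cv2.resize(p["pixels"][140:240,210:310],None,fx=6,fy=6,interpolation=cv2.INTER_CUBIC)
im=cv2.convertScaleAbs(im,alpha=1.5,beta=10)
cv2.imwrite("pics/tip3.png",im)
E
```

```text
clock: 6.48
position: [0.5352, 0.0965, 0.0439]
tool_rot: [-3.141, -0.002, 3.132]
force: [0.7, -1.1, 0.4]
grip_width: 0.0742
[0.53553497 0.09652186 0.04448609] [0.00784583 0.1074065 ] [ 0.20522721  0.05355469 -0.68436045]
```

View pics/tip3.png

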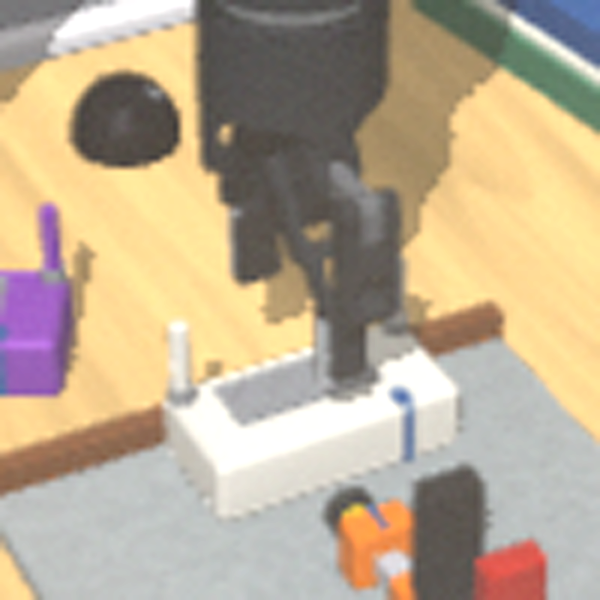

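```bash
python3 - <<'E'
from fit import *
Q=np.load("Q.npy")
p=bot.grab_frame("side")
for uv in((347,388),(258,280)):
  for z in(.054,.065,.08): print(uv,z,onz(p,(210+uv[0]/6-.5,140+uv[1]/6-.5),z), w2c(Q,onz(p,(210+uv[0]/6-.5,140+uv[1]/6-.5),z)))
p=bot.grab_frame("top");save(p,"top2",(220,150,340,250),5)
E
```

```text
(347, 388) 0.054 [0.55070131 0.08333452 0.054     ] [0.02314098 0.09436878]
(347, 388) 0.065 [0.54431137 0.07125557 0.065     ] [0.01687    0.08222764]
(347, 388) 0.08 [0.53559781 0.05478427 0.08      ] [0.00831867 0.06567154]
(258, 280) 0.054 [0.55150413 0.17207574 0.054     ] [0.02307203 0.1831136 ]
(258, 280) 0.065 [0.54510113 0.15855396 0.065     ] [0.01680217 0.16952958]
(258, 280) 0.08 [0.53636977 0.14011518 0.08      ] [0.00825236 0.15100591]
```

View pics/top2.png

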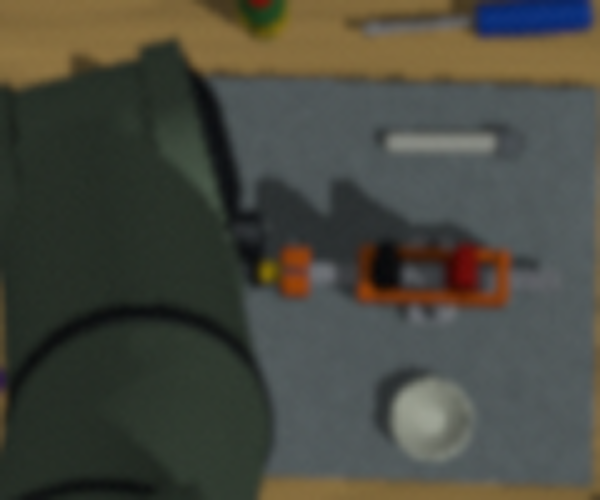

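```bash
python3 -m handwheel '[[0,0,0.3,0,0,0],[0,0,0.3,0,0,0],[0,0,0,0,0,0]]'
python3 - <<'E'
from fit import *
Q=np.load("Q.npy")
p=bot.grab_frame("side");s=bot.observe();P=s["position"];print(P,w2c(Q,P),s["force"])
im=cv2.resize(p["pixels"][150:240,210:310],None,fx=7,fy=7,interpolation=cv2.INTER_CUBIC)
im=cv2.convertScaleAbs(im,alpha=1.5,beta=10)
cv2.imwrite("pics/tip4.png",im)
E
```

```text
clock: 7.0
position: [0.5354, 0.0965, 0.0293]
tool_rot: [-3.141, -0.001, 3.132]
force: [-0.2, -0.1, 0.3]
grip_width: 0.0745
[0.53564996 0.096535   0.02965403] [0.00796068 0.10742077] [ 0.42246496 -0.49814956  0.5391381 ]
```

View pics/tip4.png

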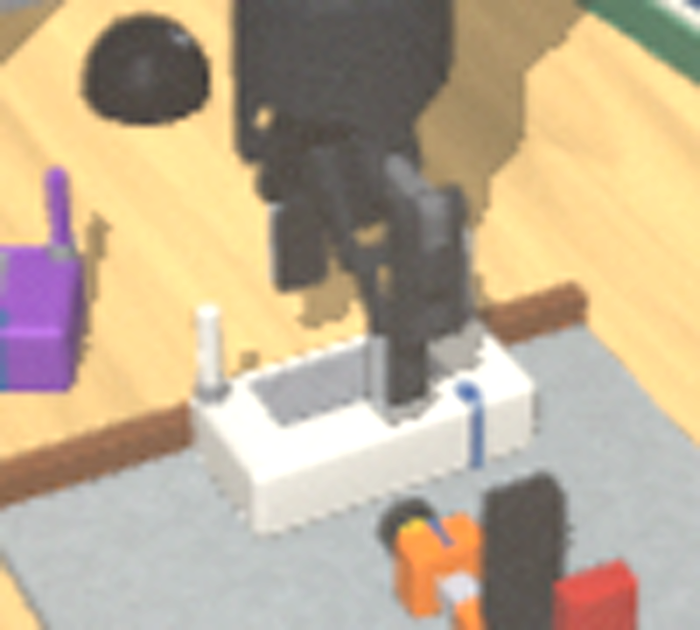

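```bash
python3 - <<'E'
from fit import *
Q=np.load("Q.npy")
p=bot.grab_frame("side")
for uv in((405,402),(298,285)):
  for z in(.04,.05,.06,.07): print(uv,z,w2c(Q,onz(p,(210+uv[0]/7-.5,150+uv[1]/7-.5),z)))
print(proj(p,[0,0,0]),proj(p,[0,0,.1]))
p=bot.grab_frame("top");print(proj(p,[0,0,0]))
E
python3 -m handwheel '[[0,0,0.2,0,0,0],[0,0,0,0,0,0]]';python3 -m handwheel '[[0,0,0.2,0,0,0],[0,0,0,0,0,0]]'
python3 - <<'E'
from fit import *
Q=np.load("Q.npy")
p=bot.grab_frame("side")
im=cv2.resize(p["pixels"][150:240,210:310],None,fx=7,fy=7,interpolation=cv2.INTER_CUBIC)
im=cv2.convertScaleAbs(im,alpha=1.5,beta=10)
cv2.imwrite("pics/tip5.png",im)
E
```

```text
(405, 402) 0.04 [0.02584929 0.09946987]
(405, 402) 0.05 [0.02022475 0.08858237]
(405, 402) 0.06 [0.01460022 0.07769487]
(405, 402) 0.07 [0.00897568 0.06680737]
(298, 285) 0.04 [0.02179528 0.18393867]
(298, 285) 0.05 [0.01622945 0.17182797]
(298, 285) 0.06 [0.01066362 0.15971727]
(298, 285) 0.07 [0.00509779 0.14760657]
[ 50.23832379 325.05196643] [ 32.35688192 294.13603974]
[278.62186282 371.36031849]
clock: 7.4
position: [0.5357, 0.0966, 0.0247]
tool_rot: [-3.141, -0.0, 3.132]
force: [0.9, -0.6, -0.7]
grip_width: 0.074
clock: 7.65
position: [0.5356, 0.0966, 0.0196]
tool_rot: [-3.141, -0.001, 3.132]
force: [-0.2, 0.6, 1.0]
grip_width: 0.0741
```

View pics/tip5.png

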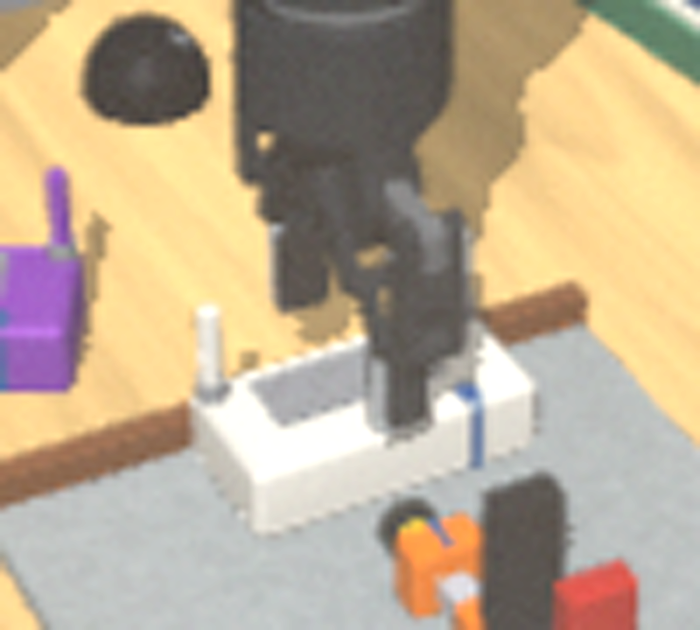

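```bash
for i in 1 2; do python3 -m handwheel '[[0,0,0.12,0,0,0],[0,0,0,0,0,0]]'; done
python3 - <<'E'
from fit import *
Q=np.load("Q.npy")
p=bot.grab_frame("side")
im=cv2.resize(p["pixels"][150:240,210:310],None,fx=7,fy=7,interpolation=cv2.INTER_CUBIC)
im=cv2.convertScaleAbs(im,alpha=1.5,beta=10)
cv2.imwrite("pics/tip6.png",im)
E
```

```text
clock: 7.95
position: [0.5357, 0.0966, 0.0168]
tool_rot: [-3.142, -0.0, 3.132]
force: [-0.3, -0.1, -1.1]
grip_width: 0.0743
clock: 8.2
position: [0.5357, 0.0966, 0.0138]
tool_rot: [-3.142, -0.0, 3.132]
force: [0.3, -1.0, 0.0]
grip_width: 0.0746
```

View pics/tip6.png

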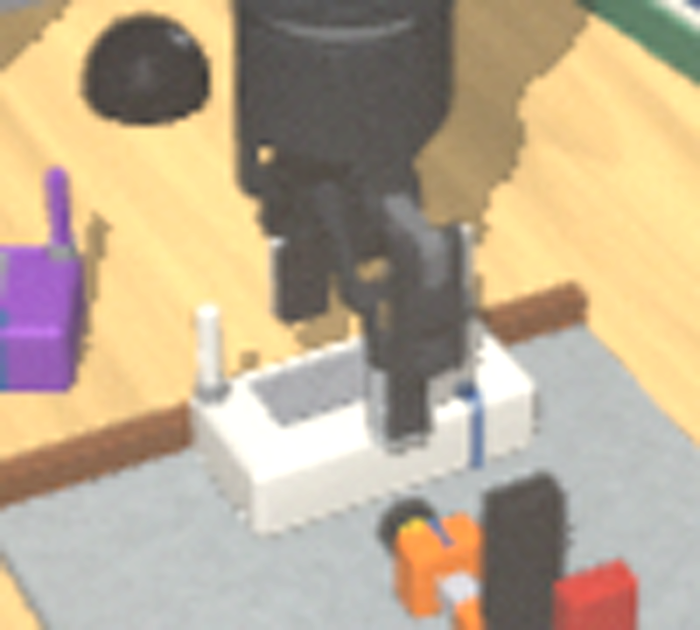

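```bash
for i in 1 2 3; do python3 -m handwheel '[[0,0,0.2,0,0,0],[0,0,0,0,0,0]]'; done
python3 - <<'E'
from fit import *
Q=np.load("Q.npy")
p=bot.grab_frame("side")
im=cv2.resize(p["pixels"][150:240,210:310],None,fx=7,fy=7,interpolation=cv2.INTER_CUBIC)
im=cv2.convertScaleAbs(im,alpha=1.5,beta=10)
cv2.imwrite("pics/tip7.png",im)
E
```

```text
clock: 8.5
position: [0.5356, 0.0966, 0.0086]
tool_rot: [-3.141, -0.001, 3.132]
force: [1.4, -0.0, -0.2]
grip_width: 0.0743
clock: 8.75
position: [0.5356, 0.0966, 0.0036]
tool_rot: [-3.141, -0.001, 3.132]
force: [0.5, 0.1, 0.0]
grip_width: 0.0744
clock: 9.0
position: [0.5356, 0.0966, -0.0014]
tool_rot: [-3.141, -0.001, 3.132]
force: [0.2, -0.9, -0.4]
grip_width: 0.0744
```

View pics/tip7.png

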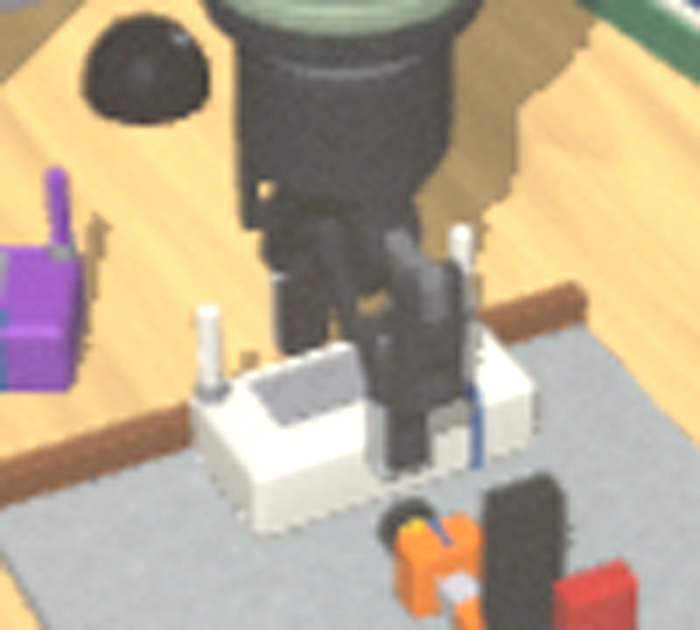

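```bash
python3 -m handwheel '[[0,0,0,0,0,0],[0,0,0,0,0,0],[0,0,0,0,0,0],[0,0,0,0,0,0]]' 0 20
python3 - <<'E'
from fit import *
p=bot.grab_frame("side")
im=cv2.resize(p["pixels"][150:240,210:310],None,fx=7,fy=7,interpolation=cv2.INTER_CUBIC)
im=cv2.convertScaleAbs(im,alpha=1.5,beta=10)
cv2.imwrite("pics/tip8.png",im)
E
```

```text
clock: 9.55
position: [0.536, 0.0968, -0.0008]
tool_rot: [3.141, 0.0, 3.132]
force: [-1.1, 2.1, 6.4]
grip_width: 0.0592
```

View pics/tip8.png

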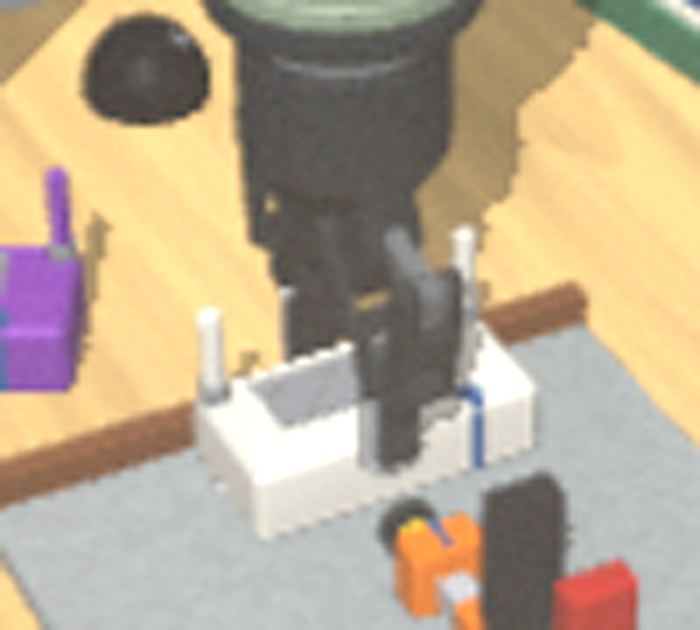

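```bash
python3 -m handwheel '[[0.2,0,0,0,0,0],[0.3,0,0,0,0,0],[0.3,0,0,0,0,0],[0.3,0,0,0,0,0],[0.3,0,0,0,0,0],[0.3,0,0,0,0,0],[0.1,0,0,0,0,0],[0,0,0,0,0,0]]'
python3 - <<'E'
from fit import *
Q=np.load("Q.npy")
p=bot.grab_frame("side");P=bot.observe()["position"];print(P,w2c(Q,P))
save(p,"side9",(190,140,340,250),5)
p=bot.grab_frame("top");save(p,"top9",(220,150,340,250),6)
E
```

```text
clock: 10.6
position: [0.4903, 0.0971, -0.0009]
tool_rot: [-3.141, -0.001, 3.132]
force: [0.5, -0.1, 9.7]
grip_width: 0.0594
[ 0.49030354  0.0970516  -0.00086267] [-0.03738862  0.10749189]
```

View pics/side9.png

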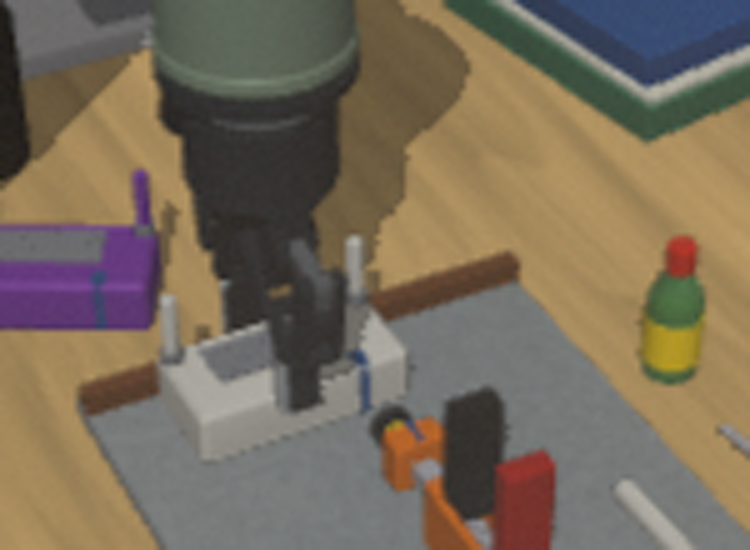

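View pics/top9.png

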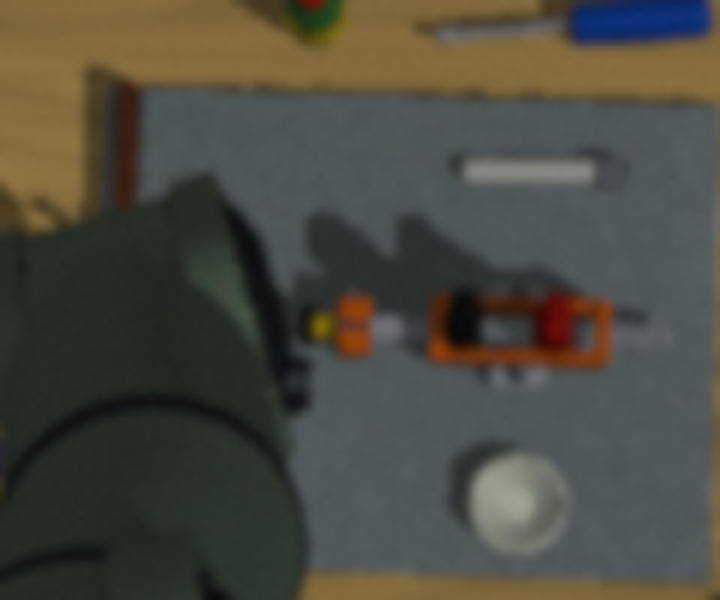

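```bash
python3 - <<'E'
from fit import *
Q=np.load("Q.npy")
p=bot.grab_frame("side")
hsv=cv2.cvtColor(p["pixels"],cv2.COLOR_BGR2HSV)
m=cv2.inRange(hsv,(105,90,40),(128,255,255));m[:, :250]=0;m[:205]=0;m[228:]=0;m[:,285:]=0
n,l,st,c=cv2.connectedComponentsWithStats(m)
print(st[1:],c[1:])
ys,xs=np.nonzero(m)
for i in range(1,n):
  if st[i,4]>6:
    for z in(.046,.040,.028): print(i,z,w2c(Q,onz(p,c[i],z)))
a=lambda u,v:(190+(u+.5)/5-.5,140+(v+.5)/5-.5)
print("dot",w2c(Q,onz(p,a(358,356),.046)),"stripe bottom",w2c(Q,onz(p,a(365,408),.012)),"jawline",[w2c(Q,onz(p,a(*u),.045)) for u in((408,420),(421,438))],"pad",w2c(Q,onz(p,a(387,425),.028)))
E
```

```text
[[261 210   2   3   4]
 [263 220   1   2   2]] [[261.5 211. ]
 [263.  220.5]]
dot [0.00105925 0.08615941] stripe bottom [0.00316383 0.08284027] jawline [array([0.00135132, 0.0310922 ]), array([0.00081982, 0.01624398])] pad [-0.00094475  0.04955167]
```

```bash
python3 -m handwheel '[[0.03,0,0,0,0,0],[0,0,0,0,0,0]]'; python3 -m handwheel '[[0,0,0,0,0,0],[0,0,0,0,0,0],[0,0,0,0,0,0]]' -0.74; python3 -m handwheel '[[0,0,-0.5,0,0,0],[0,0,-0.8,0,0,0],[0,0,-0.8,0,0,0],[0,0,-0.8,0,0,0],[0,0,-0.8,0,0,0],[0,0,-0.8,0,0,0],[0,0,-0.8,0,0,0],[0,0,0,0,0,0]]'
```

```text
clock: 11.0
position: [0.4902, 0.0971, -0.0009]
tool_rot: [3.142, 0.0, 3.132]
force: [4.3, -0.5, 6.4]
grip_width: 0.0593
clock: 11.38
position: [0.4897, 0.097, -0.0012]
tool_rot: [-3.141, -0.001, 3.132]
force: [-0.1, 1.0, 0.1]
grip_width: 0.0744
clock: 12.38
position: [0.4908, 0.0972, 0.1333]
tool_rot: [3.141, 0.003, 3.132]
force: [-0.1, 0.1, 0.0]
grip_width: 0.0744
```

```bash
python3 -m handwheel '[[-0.2,-0.97,0,0,0,0],[-0.2,-0.97,0,0,0,0],[-0.2,-0.97,0,0,0,0],[-0.2,-0.97,0,0,0,0],[-0.2,-0.97,0,0,0,0],[-0.2,-0.97,0,0,0,0],[-0.2,-0.97,0,0,0,0],[0,0,0,0,0,0]]' -0.95
python3 - <<'E'
from fit import *
Q=np.load("Q.npy")
P=bot.observe()["position"];print(P,w2c(Q,P))
p=bot.grab_frame("side");save(p,"side10",(190,120,340,260),5)
p=bot.grab_frame("top");save(p,"top10",(220,150,340,250),6)
E
```

```text
clock: 13.38
position: [0.5232, -0.0748, 0.1312]
tool_rot: [-3.141, -0.001, 3.13]
force: [0.1, 0.2, -0.7]
grip_width: 0.0832
[ 0.52317958 -0.07476861  0.1311649 ] [-0.00282633 -0.06399708]
```

View pics/side10.png

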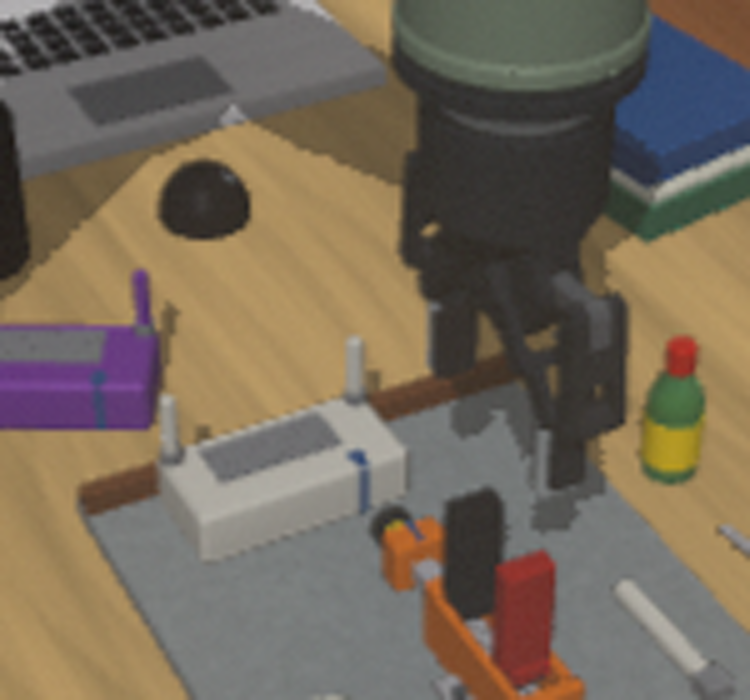

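View pics/top10.png

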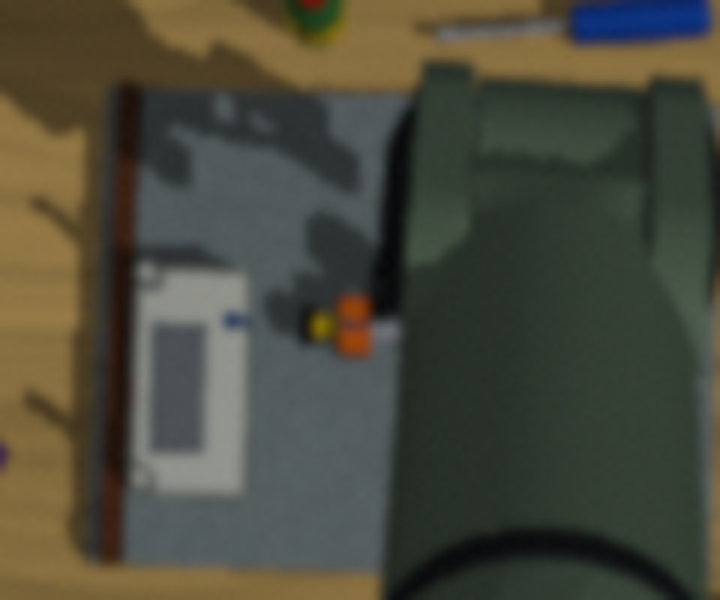

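```bash
python3 - <<'E'
from fit import *
Q=np.load("Q.npy")
p=bot.grab_frame("top");a=lambda u,v:(220+(u+.5)/6-.5,150+(v+.5)/6-.5)
f=lambda q,uv,z:np.round(w2c(Q,onz(q,uv,z))*1000,1)
print("T dot",f(p,a(235,320),.046),"jaw",f(p,a(354,326),.045),"rc",f(p,a(248,268),.046),f(p,a(246,495),.046),"yellow",f(p,a(320,326),.034))
p=bot.grab_frame("side");b=lambda u,v:(190+(u+.5)/5-.5,120+(v+.5)/5-.5)
print("S dot",f(p,b(357,457),.046),"jaw",f(p,b(421,537),.045),"rc",f(p,b(405,450),.046),f(p,b(205,520),.046),"rear",f(p,b(346,387),.046))
for z in(.15,.16,.17,.18): print(z,"neartip",f(p,b(567,488),z),"far",f(p,b(452,370),z))
E
```

```text
T dot [ 1.1 83.2] jaw [-0.2 20.4] rc [28.9 77.3] [-91.   74.4] yellow [ 0.4 38.7]
S dot [ 0.2 85.7] jaw [ 1.2 16.9] rc [24.9 79.3] [-89.   76.5] rear [ 21.4 141. ]
0.15 neartip [ 16.3 -86.6] far [12.3  9.6]
0.16 neartip [  9.7 -96.4] far [ 5.8 -1.8]
0.17 neartip [   3.2 -106.1] far [ -0.7 -13.2]
0.18 neartip [  -3.3 -115.9] far [ -7.1 -24.6]
```

```bash
python3 -m handwheel '[[-0.11,0.12,0,0,0,0],[0,0,0.7,0,0,0],[0,0,0.7,0,0,0],[0,0,0.7,0,0,0],[0,0,0,0,0,0]]'
python3 - <<'E'
from fit import *
Q=np.load("Q.npy")
P=bot.observe()["position"];print(P,w2c(Q,P))
p=bot.grab_frame("side");save(p,"side11",(230,140,350,260),6)
E
```

```text
clock: 14.2
position: [0.5258, -0.0694, 0.0782]
tool_rot: [3.141, -0.002, 3.133]
force: [0.6, -0.6, 1.0]
grip_width: 0.083
[ 0.52577862 -0.06939454  0.07817781] [-0.00028021 -0.05859774]
```

View pics/side11.png

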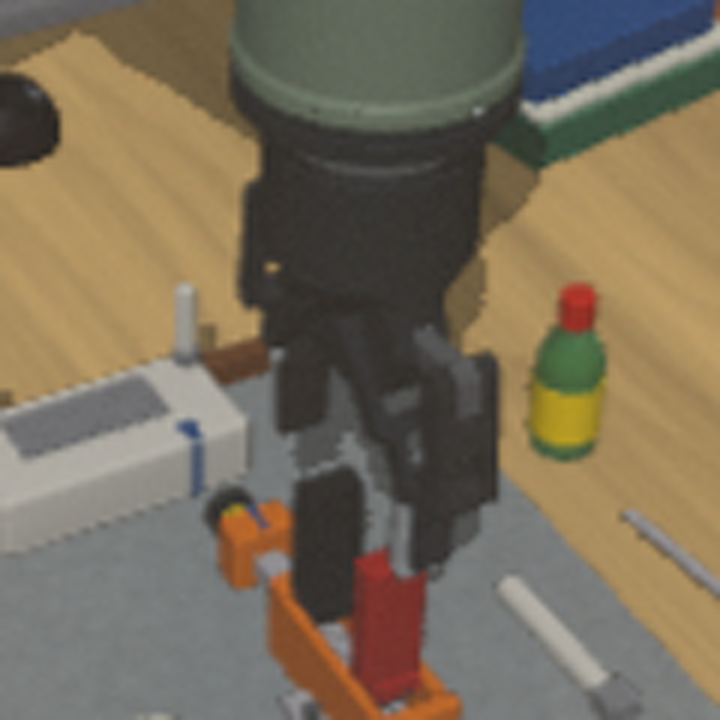

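```bash
python3 -m handwheel '[[0,-0.1,0.2,0,0,0],[0,0,0.4,0,0,0],[0,0,0,0,0,0]]';python3 -m handwheel '[[0,0,0.4,0,0,0],[0,0,0.4,0,0,0],[0,0,0,0,0,0]]'
python3 - <<'E'
from fit import *
Q=np.load("Q.npy")
P=bot.observe()["position"];print(P,w2c(Q,P))
p=bot.grab_frame("side");save(p,"side12",(230,140,350,260),6)
E
```

```text
clock: 14.62
position: [0.5259, -0.0725, 0.0634]
tool_rot: [3.142, -0.001, 3.132]
force: [-0.4, 0.5, 0.3]
grip_width: 0.0829
clock: 15.0
position: [0.5257, -0.0725, 0.043]
tool_rot: [3.142, -0.002, 3.132]
force: [0.1, 0.4, 0.4]
grip_width: 0.083
[ 0.52568247 -0.07246621  0.04304626] [-0.00034618 -0.0616702 ]
```

View pics/side12.png

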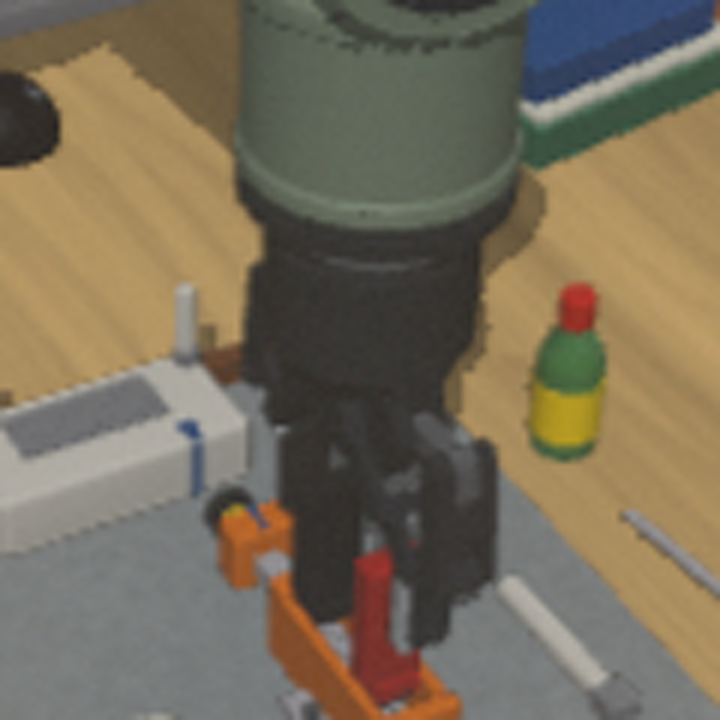

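```bash
python3 -m handwheel '[[0,0,0,0,0,0],[0,0,0,0,0,0],[0,0,0,0,0,0]]' -0.4 20;  python3 -m handwheel '[[0,0,0,0,0,0],[0,0,0,0,0,0],[0,0,0,0,0,0],[0,0,0,0,0,0]]' -0.05
python3 - <<'E'
from fit import *
p=bot.grab_frame("side");save(p,"side13",(230,140,350,260),6)
E
python3 -m handwheel '[[0,0,0,0,0,0],[0,0,0,0,0,0]]' -0.15
```

```text
clock: 15.42
position: [0.5267, -0.0711, 0.0445]
tool_rot: [3.14, 0.001, 3.133]
force: [-1.0, 8.0, 4.5]
grip_width: 0.0599
clock: 15.92
position: [0.5272, -0.0705, 0.045]
tool_rot: [3.14, 0.002, 3.134]
force: [-2.6, 12.9, 14.7]
grip_width: 0.0473
clock: 16.23
position: [0.5271, -0.0709, 0.0447]
tool_rot: [3.14, 0.002, 3.134]
force: [0.7, 9.7, 7.3]
grip_width: 0.0494
```

View pics/side13.png

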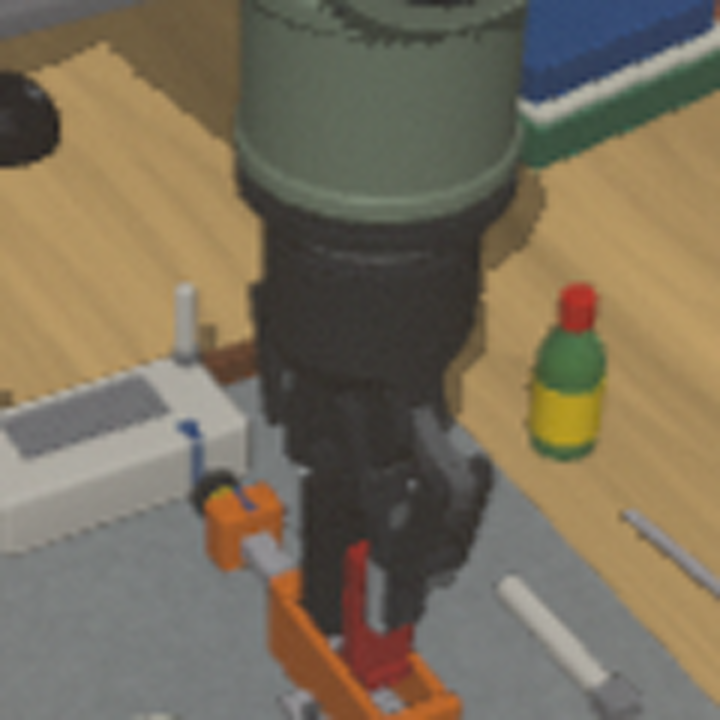

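```bash
python3 -m handwheel '[[0,0.06,0,0,0,0],[0,0,0,0,0,0],[0,0,0,0,0,0],[0,0,0,0,0,0]]' -0.6
python3 - <<'E'
from fit import *
Q=np.load("Q.npy");print(w2c(Q,bot.observe()["position"]))
p=bot.grab_frame("side");save(p,"side14",(230,140,350,260),6)
p=bot.grab_frame("top");save(p,"top14",(220,170,300,240),8)
E
```

```text
clock: 16.73
position: [0.5263, -0.0712, 0.044]
tool_rot: [-3.141, -0.0, 3.132]
force: [-0.0, 0.1, -1.1]
grip_width: 0.0683
[ 0.00021532 -0.0604037 ]
```

View pics/side14.png

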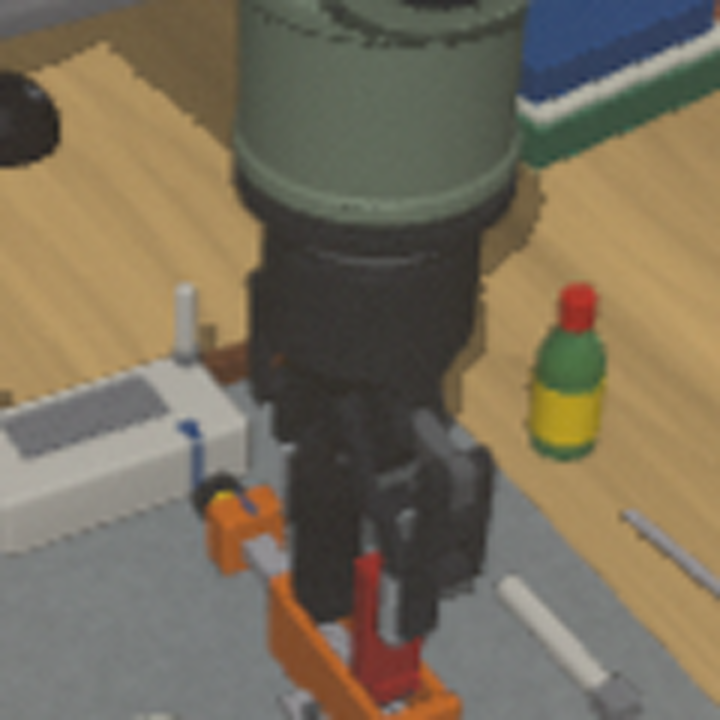

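View pics/top14.png

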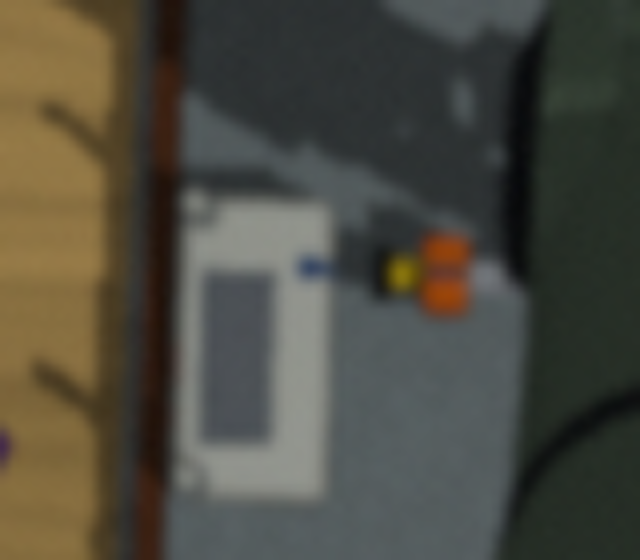

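```bash
python3 -m handwheel '[[0,0,0,0,0,0],[0,0,0,0,0,0],[0,0,0,0,0,0],[0,0,0,0,0,0],[0,0,0,0,0,0]]' -0.1
python3 -m handwheel '[[0,0,0,0,0,0],[0,0,0,0,0,0],[0,0,0,0,0,0],[0,0,0,0,0,0]]' -0.6
python3 - <<'E'
from fit import *
Q=np.load("Q.npy");print(w2c(Q,bot.observe()["position"]))
p=bot.grab_frame("side");save(p,"side15",(230,180,310,250),8)
p=bot.grab_frame("top");save(p,"top15",(220,170,300,240),8)
E
```

```text
clock: 17.45
position: [0.5269, -0.0705, 0.0447]
tool_rot: [3.141, 0.001, 3.132]
force: [-3.3, 4.2, 13.9]
grip_width: 0.0475
clock: 17.95
position: [0.5262, -0.0711, 0.0439]
tool_rot: [-3.142, -0.0, 3.132]
force: [0.1, -0.1, 0.2]
grip_width: 0.068
[ 0.00020028 -0.06029537]
```

View pics/side15.png

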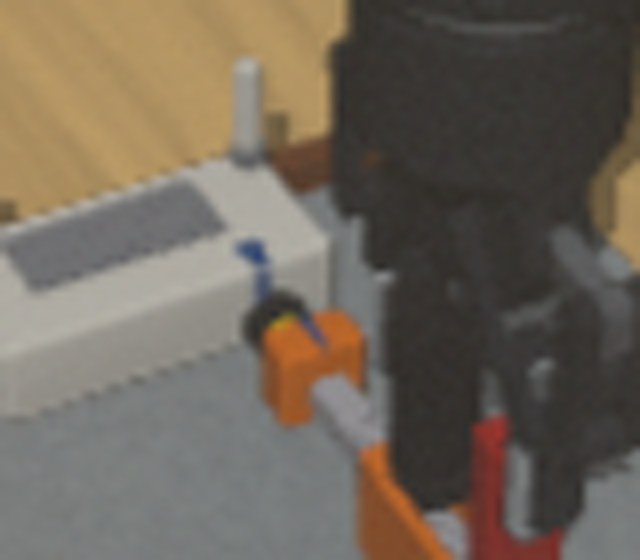

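View pics/top15.png

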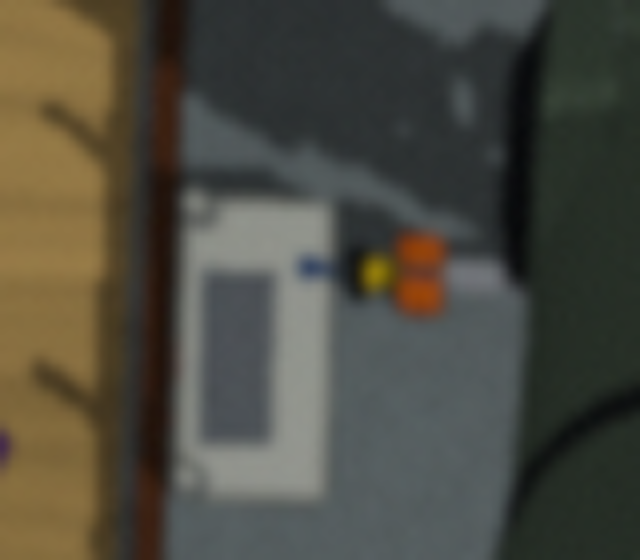

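```bash
python3 -m handwheel '[[0,0,0,0,0,0],[0,0,0,0,0,0],[0,0,0,0,0,0],[0,0,0,0,0,0],[0,0,0,0,0,0]]' -0.1
python3 - <<'E'
from fit import *
p=bot.grab_frame("side");save(p,"side16",(230,180,310,250),8)
p=bot.grab_frame("top");save(p,"top16",(220,170,300,240),8)
E
python3 -m handwheel '[[0,0,0,0,0,0],[0,0,0,0,0,0],[0,0,0,0,0,0],[0,0,0,0,0,0]]' -0.6
python3 - <<'E'
from fit import *
p=bot.grab_frame("side");save(p,"side17",(230,180,310,250),8)
p=bot.grab_frame("top");save(p,"top17",(220,170,300,240),8)
import cv2
for n in("top","side"):
    cv2.imwrite(f"pics/{n}1617.png",np.hstack([cv2.imread(f"pics/{n}{i}.png")[100:450,100:500] for i in(16,17)]))
E
```

```text
clock: 18.68
position: [0.5269, -0.0705, 0.0448]
tool_rot: [3.141, 0.001, 3.132]
force: [-2.7, 3.7, 16.6]
grip_width: 0.0474
clock: 19.27
position: [0.5263, -0.0711, 0.0439]
tool_rot: [-3.142, -0.0, 3.132]
force: [0.6, 0.2, 0.2]
grip_width: 0.0683
```

View pics/top1617.png

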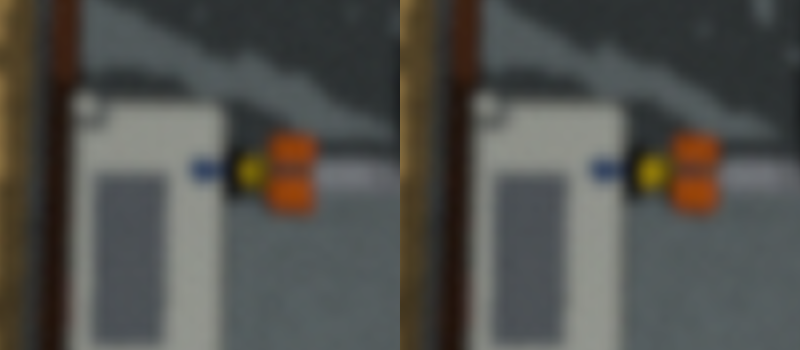

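View pics/side1617.png

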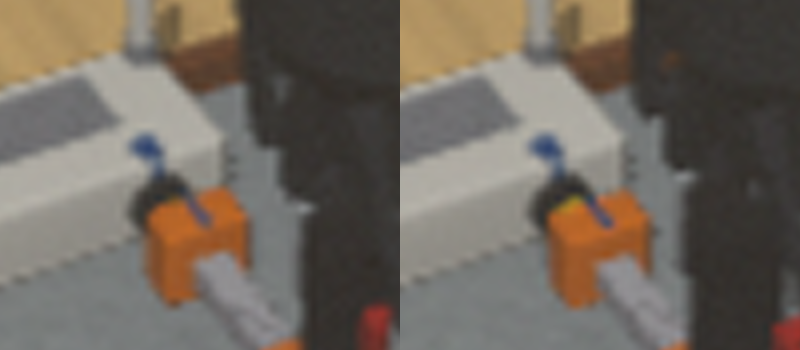

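```bash
cat >> fit.py <<'E'
def track(tag):
    Q=np.load("Q.npy"); p=bot.grab_frame("top"); im=p["pixels"].astype(float)
    b,g,r=im[...,0],im[...,1],im[...,2]
    # intensity profile along jaw axis rows, clamp y in mm at z .045
    prof=[]
    for y in np.arange(.06,.125,.0005):
        uvs=[proj(p,c2w(Q,(x,y,.045))) for x in(-.010,-.012,.010,.012)]
        prof.append(np.mean([cv2.getRectSubPix(p["pixels"].astype(np.float32)[...,2]-p["pixels"].astype(np.float32)[...,0],(1,1),tuple(map(float,u)))[0,0] for u in uvs]))
    m=np.clip(r-b-25,0,None)*(r>1.6*g); 
    u0=proj(p,c2w(Q,(0,.03,.045))).astype(int)
    w=np.zeros_like(m); w[u0[1]-8:u0[1]+9,235:u0[0]+12]=m[u0[1]-8:u0[1]+9,235:u0[0]+12]
    w[:,:252]=0
    vv,uu=np.mgrid[:420,:560]; c=(np.sum(w*uu)/w.sum(),np.sum(w*vv)/w.sum())
    head=w2c(Q,onz(p,c,.045))*1000
    # router -y edge: brightness profile along y at x=-25mm and -60
    es=[]
    for x in(-.03,-.045,-.06,-.075):
        ys=np.arange(.06,.1,.0005)
        v=np.array([cv2.getRectSubPix(p["pixels"][...,1].astype(np.float32),(1,1),tuple(map(float,proj(p,c2w(Q,(x,y,.046))))))[0,0] for y in ys])
        h=(v[:12].mean()+v[-12:].mean())/2; i=np.argmax(v>h); es.append(ys[i]*1000)
    save(p,"top"+tag,(235,180,295,230),12)
    s=bot.grab_frame("side");save(s,"side"+tag,(240,185,290,235),12)
    print(tag,"head",np.round(head,2),"router edge",np.round(es,1),"width",bot.observe()["grip_width"])
E
python3 -c "
from fit import *
track('18')"
python3 -m handwheel '[[0,0,0,0,0,0],[0,0,0,0,0,0],[0,0,0,0,0,0]]' -0.29
python3 -c "
from fit import *
track('19')"
python3 -m handwheel '[[0,0,0,0,0,0],[0,0,0,0,0,0]]' -0.22
python3 -c "
from fit import *
track('20')"
```

```text
18 head [-0.64 51.38] router edge [80.  79.  78.5 79. ] width 0.06799167532478109
clock: 19.85
position: [0.5265, -0.0705, 0.0445]
tool_rot: [3.141, 0.001, 3.132]
force: [-3.1, 4.2, 12.0]
grip_width: 0.0558
19 head [-0.41 54.76] router edge [79.5 79.  78.5 79. ] width 0.05544868244220822
clock: 20.2
position: [0.5266, -0.0706, 0.0448]
tool_rot: [3.141, 0.001, 3.132]
force: [-5.2, 4.3, 18.2]
grip_width: 0.0525
20 head [-0.26 56.88] router edge [80.  79.5 79.  79.5] width 0.052707541366969965
```

```bash
python3 -c "
import cv2,numpy as np
print(cv2.imwrite('pics/c20.png',np.hstack([cv2.resize(cv2.imread('pics/'+n+'20.png'),(390,390)) for n in('top','side')])))"
```

```text
True
```

View pics/c20.png

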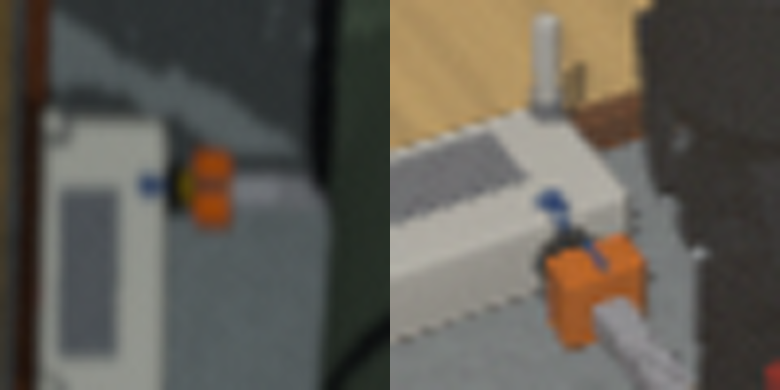

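```bash
cat > yel.py <<'E'
from fit import *
def yel(fn,s):
    im=cv2.imread(fn); h,w=im.shape[:2]
    im=cv2.resize(im,(w//s,h//s),interpolation=cv2.INTER_AREA).astype(float)
    b,g,r=im[...,0],im[...,1],im[...,2]
    k=.33
    o=(r-b)*((r-b)>70)*(g<.62*r)
    vv,uu=np.mgrid[:o.shape[0],:o.shape[1]]
    o[:, :10]=0
    cu,cv=np.sum(o*uu)/o.sum(),np.sum(o*vv)/o.sum()
    cu0=int(round(cu));cv0=int(round(cv))
    sub=im[cv0-1:cv0+2,cu0-12:cu0+4]
    core=im[cv0-2:cv0-1,cu0-1:cu0+2].mean((0,1)); k=(core[1]-core[0])/(core[2]-core[0])
    y=(g-b)-k*(r-b)
    reg=y[cv0-4:cv0+5,cu0-11:cu0+2]
    print(fn,"head px",round(cu,2),round(cv,2),"k",round(k,2),"sum",round(np.clip(reg,2,None).sum(),0),np.round(reg[3:6].sum(0)).astype(int).tolist())
E
python3 - <<'E'
from yel import *
for f,s in(("pics/top10.png",6),("pics/top14.png",8),("pics/top15.png",8),("pics/top16.png",8),("pics/top17.png",8),("pics/top18.png",12),("pics/top19.png",12),("pics/top20.png",12)): yel(f,s)
E
```

```text
pics/top10.png head px 58.16 52.11 k 0.37 sum 898.0 [3, 1, 3, 4, 24, 62, 80, 71, 44, 16, 0, -2, -1]
pics/top14.png head px 55.02 34.0 k 0.38 sum 899.0 [4, 4, 1, 12, 64, 122, 144, 113, 58, 9, -16, -17, -18]
pics/top15.png head px 51.99 33.96 k 0.38 sum 975.0 [-3, -2, 2, 22, 85, 144, 147, 108, 52, 10, -7, -13, -14]
pics/top16.png head px 48.31 33.77 k 0.36 sum 819.0 [-16, -20, -11, -8, 10, 67, 116, 113, 74, 25, 1, -1, -4]
pics/top17.png head px 48.84 33.96 k 0.37 sum 1002.0 [-17, -11, -9, 15, 84, 143, 143, 102, 49, 10, -3, -4, -5]
pics/top18.png head px 33.84 23.97 k 0.36 sum 1008.0 [-17, -11, -8, 14, 83, 143, 145, 103, 49, 11, -2, -2, -3]
pics/top19.png head px 32.79 23.79 k 0.36 sum 738.0 [-17, -18, -12, -7, 11, 69, 113, 99, 48, 8, -2, -2, -5]
pics/top20.png head px 31.97 23.8 k 0.36 sum 538.0 [-3, -17, -19, -12, -8, 5, 41, 68, 53, 15, -1, -2, -2]
```

```bash
python3 -m handwheel '[[0,0,0,0,0,0],[0,0,0,0,0,0],[0,0,0,0,0,0],[0,0,0,0,0,0],[0,0,0,0,0,0],[0,0,0,0,0,0]]'
python3 - <<'E'
from yel import *
track('21');yel("pics/top21.png",12)
print(bot.observe()["force"])
Q=np.load("Q.npy")
p=bot.grab_frame("top");save(p,"t21",(235,175,300,235),12)
p=bot.grab_frame("side");save(p,"s21",(200,160,300,235),8)
E
```

```text
clock: 21.05
position: [0.5267, -0.0706, 0.0448]
tool_rot: [3.141, 0.001, 3.132]
force: [-4.9, 4.3, 18.6]
grip_width: 0.0526
21 head [-0.26 56.88] router edge [80.  79.5 79.  79.5] width 0.052763489871994924
pics/top21.png head px 31.97 23.72 k 0.36 sum 538.0 [-4, -15, -19, -13, -7, 2, 40, 68, 53, 17, -1, -3, -3]
[-5.26363843  4.05884677 18.97455698]
```

View pics/t21.png

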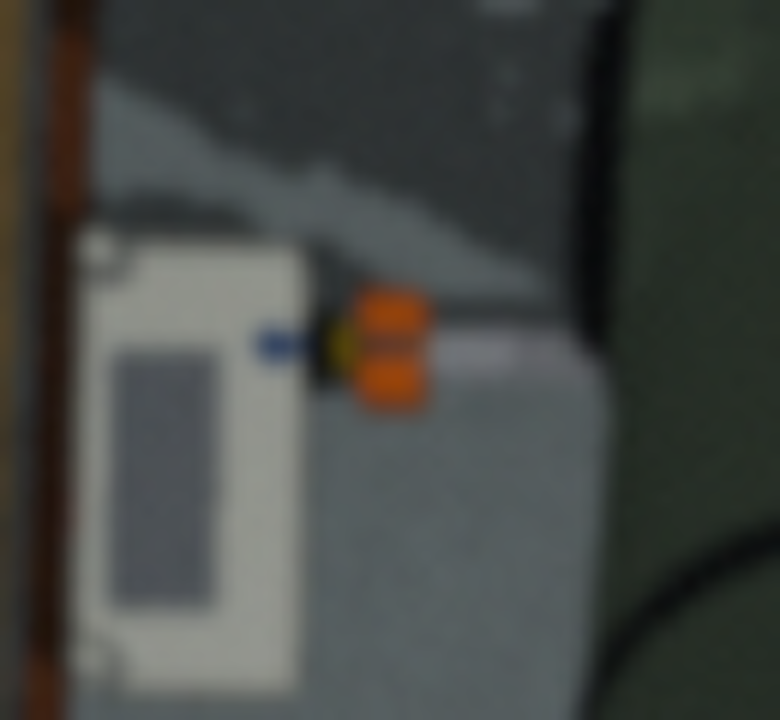

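View pics/s21.png

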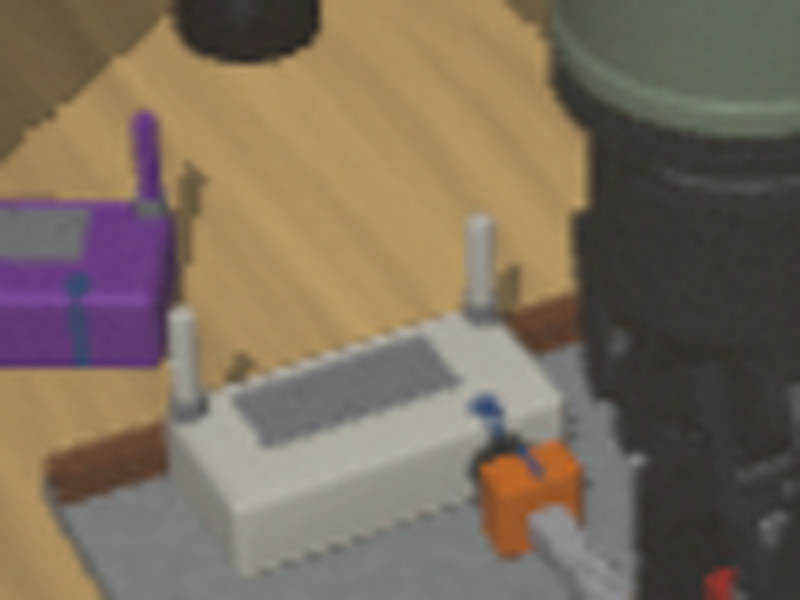

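```bash
python3 -c "
from workcell import bot
print(bot.job_done()); print(bot.observe()['clock'],bot.observe()['grip_width'])"
```

```text
the job is handed in; nothing more can be done
None
the job is handed in; nothing more can be done
```

I slid the white router about 46 mm along the fence, let go of it, then pumped the trigger fully three times. The job was handed in at about 21 s, with a fourth, partial squeeze still held. `bot.job_done()` reported no verdict.

**Mark:** the blue mark lines up with the jaw's blue line to about 1 mm in the last top picture; nothing had moved between the last two measurements.

**Sleeve:** it is sunk about 5 to 5.5 mm. I estimated that from how far the jaw head moved and from how much yellow still shows, since nothing reads it directly.

**Trigger:** the grip reading was 52.7 mm, which puts the trigger about 4.6 mm in. I did not measure the force on the trigger or on the pad.

**Router:** it lies flat and square to the fence. I judged that it touches the fence by eye and from its edge moving about 0.5 mm; it could be off by a millimetre or so.

**What disagreed:** the fingertips looked about 36 to 43 mm higher in the pictures than the reported tool height. I trusted the pictures and went down in small steps while watching the force. There was no unexpected contact, and both grips held.

**Not checked:** I did not measure the bystanders at the end. None was touched in any picture I looked at.

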